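Nest the empty tins on the garage bench

TASK

Three empty open steel tins stand on the garage bench. Nest them upright inside one another in order of size: the middle one in the wide low one, and the slim tall one in the middle one, each standing on the floor of the tin around it. Set them down rather than dropping them, and leave the shut, full tin where it stands.

Things in the scene. Friction and masses are not known exactly. Their poses are not given: they have to be found in the camera images.
- wide_tin: The wide, low, open steel tin, empty, about 140 g: 104 mm outside diameter, 50 mm high, wall 3 mm (mouth 98 mm wide), floor 4 mm thick. Too wide to grip across. Its origin is the centre of its underside; z points up to its mouth when it stands upright. Round, so its yaw does not matter.
- middle_tin: The middle open steel tin, empty, about 100 g: 66 mm outside diameter, 74 mm high, wall 3 mm (mouth 60 mm wide), floor 4 mm thick. It can be gripped across the outside near its rim; standing in the wide tin its rim is 28 mm above the wide tin's rim. Its origin is the centre of its underside; z points up to its mouth when it stands upright. Round, so its yaw does not matter.
- slim_tin: The slim, tall, open steel tin, empty, about 70 g: 40 mm outside diameter, 94 mm high, wall 3 mm (mouth 34 mm wide), floor 4 mm thick. It can be gripped across the outside near its rim; standing in the middle tin its rim is 24 mm above the middle tin's rim. Its origin is the centre of its underside; z points up to its mouth when it stands upright. Round, so its yaw does not matter.
- shut_tin: Bystander: a full steel tin with its lid on, nearly the size of the middle tin but closed on top: 64 mm diameter, 79 mm high, 450 g. Its origin is the centre of its underside, z up. To be left where it stands. (Also on the bench, not listed: a low wrench and a roll of tape, both under 35 mm high, by the far corners; all four tins stand at least 130 mm apart, centre to centre, in any order.)

How it is judged:
By the outcome, as a careful person would: the job done as asked, in the order asked, and still so for the second after the job is handed in, with the robot touching nothing.
It also fails if it takes over 54 s, if anything falls off the work surface, if the arm or the gripper's body presses on something with over 40 N, if the wrist force passes 120 N, or if a joint passes its speed limit or range.

ROBOT

A 6-joint arm with a two-finger parallel gripper is mounted at the origin on the work surface. World frame = base frame: x ahead of the robot, y to its left, z up, the work surface at z = 0. Lengths are in m, angles in rad, forces in N, time in s.
With the tool pointing down it reaches from about 0.15 to 0.775 m from the base axis. Payload 6.1 kg.
Tool frame: the origin (TCP) lies midway between the tips of the shut fingers; the grasp point (between the pads) lies 19 mm behind it; z points along the fingers, y is the line along which they close (so a half turn about z gives the same grasp; the last joint's range is limited). The gripper opens to 85 mm and grips with 20 to 120 N. Pads are 22 mm wide; open, the fingers measure 114 mm over their backs; the gripper's body (76 mm by 85 mm) begins 54 mm behind the grasp point. The pads swing forward as they close: fully open they stand 13 mm farther back than shut.
Start: joints at [-1.209, 0.126, -0.04, 1.405, 0, 1.571], TCP at [0.186, -0.491, 0.231] pointing down, gripper open.
Joint ranges: [-2.72, 2.72], [-0.95, 1.95], [-1.27, 1.35], [-1.78, 2.02], [-1.46, 1.47], [-3.14, 3.14]. Speed limits (rad/s): [2.39, 2.39, 3.01, 3.14, 3.14, 3.14].

INTERFACE

Orientations are given as a 3x3 rotation matrix whose columns are the frame's x, y, z axes.
In Python, from station import r gives the robot as it stands.
- The arm moves only by the tool jog_arm, called as name([rows], argument=value, ...), one row to a line, values as JSON. Schema: {"type":"object","properties":{"ticks":{"type":"array","items":{"type":"array","prefixItems":[{"type":"array","items":{"type":"number"},"minItems":3,"maxItems":3},{"type":"array","items":{"type":"number"},"minItems":3,"maxItems":3}],"minItems":2,"maxItems":2},"minItems":1,"maxItems":5},"aperture":{"type":"number"},"only":{"type":"string"},"quiet":{"type":"boolean"},"lines":{"type":"string"}},"required":["ticks"],"additionalProperties":false}. ticks is a list of rows, 1 to 5 of them, each written [[dx, dy, dz], [rx, ry, rz]]: dx, dy, dz in units of 5 mm, then a rotation vector rx, ry, rz in rad; each row is the pose to reach, as a shift and turn from the pose commanded when the call began, along the tool's axes at that moment; what a row does not reach only later rows make up. A row lasts 1/10 s, in which the tool goes at most 0.05 m and 0.15 rad, less where a joint would pass 70% of its speed; a pose out of reach is approached as far as the arm can. aperture is the finger opening in m, set as the call begins (left out keeps the last). The fingers move at their own pace and stop on an object; the grip force is fixed at half the most. Time passes only in rows, so rows that do not move let the fingers close. The tool returns the time, the measured TCP pose, the force, the opening and the grip force at its end. only (a regular expression) keeps the lines of the reply that match it, lines (a string "A,B") keeps lines A to B, and quiet returns only ok. Input that does not fit is refused with a message, and nothing moves.
- r.observe(): the state, without advancing time (a new reading comes with each control period).
- r.grab_frame(name): name is "scene" or "top"; returns the picture (400x640x3 uint8, red, green, blue); there is no depth.
- r.calibration(name): a dict with "fx", "fy", "cx", "cy" (pixels), "R" (3x3) and "t" (3): a world point X has camera coordinates R X + t. Camera axes: x right, y down, z forward; pixel columns grow to the right and rows downward; lengths in m; the calibration is good to about 2 mm. A picture is of the moment at which its call begins. calibration takes no time and is no camera call.
- r.hand_in(): hands the job in; it is judged then, once.
The state is a dict: "time": time; "qpos": joint angles; "qd": joint speeds; "joint_efforts": joint torques, N m; "tool_pos": TCP position; "tool_rot": TCP orientation; "wrist_force": force on the tool from outside, world axes, zero at the start; "torque": the same for the moment, N m; "width": finger opening in m; "grip_force": force on a finger pad.
Only numpy, scipy, OpenCV 4.12 (cv2) and the standard library are available. Lean on these libraries where they do the work, as an engineer would, in place of code of your own. Each camera call takes 0.05 s, during which the arm holds its last target. There are 200 camera calls.

## Working session

There is one attempt and no reset: what is moved stays moved. The work goes in short steps, Python scripts to look and compute and a tool call to move; the robot and the scene stay as the last step left them, time stands still between calls to the robot, and variables do not carry over. Pictures are saved under pics/ and viewed, at most 10 in all, crops included, and the job is handed in when it is done.

```bash
ls; mkdir -p pics
```

Run:
```python
from station import r
import cv2,numpy as np
for n in("top","scene"):
    cv2.imwrite(f"pics/{n}0.png",r.grab_frame(n)[:,:,::-1]); c=r.calibration(n)
    print(n,c["fx"],c["cx"],c["cy"],np.round(c["R"],3).tolist(),np.round(c["t"],3))
o=r.observe();print(o["time"],o["tool_pos"],np.round(o["tool_rot"],3).tolist(),o["width"])
```

```text
pics
station.py
top 476.8383407249829 314.19988417406967 191.7010516274767 [[-0.023, -1.0, 0.001], [-0.995, 0.023, -0.093], [0.093, -0.003, -0.996]] [-0.006  0.566  0.996]
scene 442.9077723090013 319.36274862716766 195.5661211293595 [[-0.264, 0.964, -0.01], [0.831, 0.222, -0.511], [-0.49, -0.143, -0.86]] [ 0.142 -0.424  1.349]
0.1 [ 0.1856766  -0.49066519  0.23059481] [[0.935, 0.354, -0.001], [0.354, -0.935, 0.001], [-0.0, -0.001, -1.0]] 0.08551958658591051
```

View pics/top0.png

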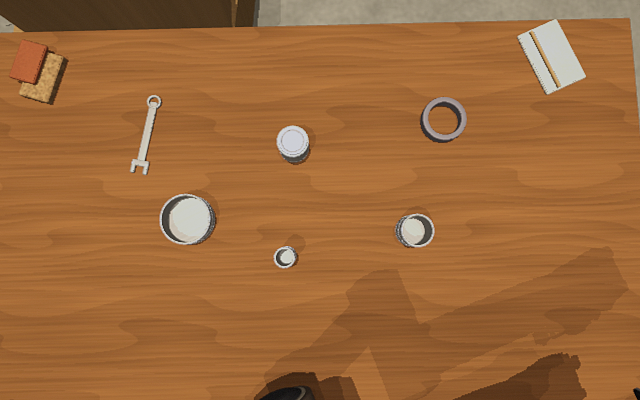

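View pics/scene0.png

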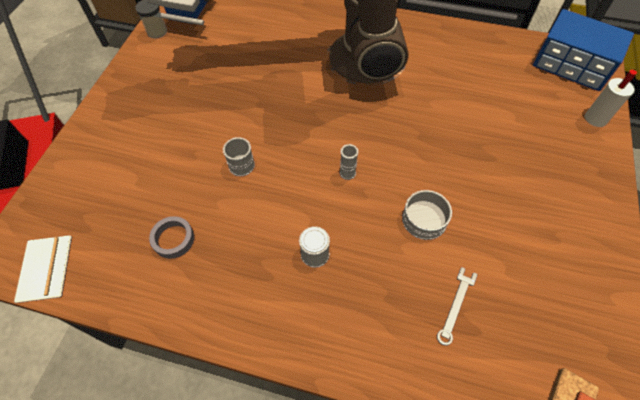

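The top view shows the wide tin at about (188,219), slim (285,257), middle (415,230) and shut (293,143). The scene view has the same tins at (427,215), (348,160), (239,156) and (315,245). Next I measure each silhouette on two planes, rim and bench, in both views.

Create meas.py:
```python
from station import r
import cv2,numpy as np
S={"wide":(.052,.05),"middle":(.033,.074),"slim":(.02,.094),"shut":(.032,.079)}
PX={"top":{"wide":(188,219),"slim":(285,257),"middle":(415,230),"shut":(293,143)},
    "scene":{"wide":(427,215),"slim":(348,160),"middle":(239,156),"shut":(315,245)}}
def cast(c,p,z):
    p=np.atleast_2d(p).astype(float); R,t=np.array(c["R"]),np.array(c["t"])
    d=np.c_[(p[:,0]-c["cx"])/c["fx"],(p[:,1]-c["cy"])/c["fy"],np.ones(len(p))]@R
    o=-R.T@t
    return (o+d*((z-o[2])/d[:,2])[:,None])[:,:2],o[:2]
def contour(img,px):
    hsv=cv2.cvtColor(img,cv2.COLOR_RGB2HSV)
    m=(hsv[...,1]<95).astype(np.uint8)*255
    m=cv2.morphologyEx(m,cv2.MORPH_CLOSE,np.ones((3,3)))
    cs,_=cv2.findContours(m,cv2.RETR_EXTERNAL,cv2.CHAIN_APPROX_NONE)
    cs=[k for k in cs if cv2.contourArea(k)>80]
    return max(cs,key=lambda k:cv2.pointPolygonTest(k,px,True))[:,0]
def tin(img,c,px,R,h):
    k=contour(img,px); a,o=cast(c,k,h); b,_=cast(c,k,0)
    u=a.mean(0)-o;u/=np.linalg.norm(u);v=np.array([-u[1],u[0]])
    pv=a@v; cu=(a@u).max()-R; cb=(b@u).min()+R
    cv=(pv.max()+pv.min())/2
    return u*cu+v*cv,u*cb+v*cv,np.ptp(pv)
if __name__=="__main__":
    for n in PX:
        im=r.grab_frame(n);c=r.calibration(n)
        for k in S:
            a,b,w=tin(im,c,PX[n][k],*S[k]); print(n,k,"rim",a.round(4),"base",b.round(4),"width",w.round(4),"true",2*S[k][0])
```

```bash
python3 meas.py
```

```text
top wide rim [0.5133 0.2546] base [0.5129 0.2523] width 0.1056 true 0.104
top middle rim [ 0.4789 -0.2272] base [ 0.4789 -0.2262] width 0.0673 true 0.066
top slim rim [0.43  0.045] base [0.4306 0.044 ] width 0.0421 true 0.04
top shut rim [0.667  0.0244] base [0.6672 0.0245] width 0.0664 true 0.064
scene wide rim [0.5114 0.2528] base [0.512  0.2526] width 0.1061 true 0.104
scene middle rim [ 0.4762 -0.2271] base [ 0.4759 -0.2273] width 0.0667 true 0.066
scene slim rim [0.4281 0.0441] base [0.4277 0.044 ] width 0.0387 true 0.04
scene shut rim [0.6678 0.0247] base [0.6641 0.0235] width 0.0649 true 0.064
```
Good. wide (0.512,0.253), middle (0.4775,-0.227), slim (0.429,0.0445).

The manual's scale: shifts go in units of 5 mm. Converting my numbers, 0.183 m is 36.6, 0.147 m is 29.4.

jog_arm([
  [[7.4,-2.8,0],[0,0,0]],
  [[14.6,-5.8,0],[0,0,0]],
  [[22,-8.6,0],[0,0,0]],
  [[29.4,-11.4,0],[0,0,0]],
  [[36.6,-14.34,0],[0,0,0]],
], aperture=0.085)

```text
time: 0.7
tool_pos: [0.3325, -0.358, 0.2312]
tool_rot: [[0.935, 0.354, -0.0], [0.354, -0.935, 0.0], [0.0, -0.0, -1.0]]
wrist_force: [0.0, -0.5, -0.3]
width: 0.0851
grip_force: 0.0
```

jog_arm([
  [[7.4,-2.8,0],[0,0,0]],
  [[14.6,-5.8,4],[0,0,0]],
  [[22,-8.6,8],[0,0,0]],
  [[29.4,-11.4,12],[0,0,0]],
  [[36.6,-14.34,16],[0,0,0]],
])

```text
time: 1.2
tool_pos: [0.4784, -0.226, 0.1505]
tool_rot: [[0.935, 0.354, 0.0], [0.354, -0.935, -0.0], [0.0, 0.0, -1.0]]
wrist_force: [0.8, -1.0, 1.1]
width: 0.0851
grip_force: 0.0
```

jog_arm([
  [[0,0,0],[0,0,0]],
  [[0,0,0],[0,0,0]],
])

```text
time: 1.4
tool_pos: [0.4773, -0.2265, 0.1505]
tool_rot: [[0.935, 0.356, -0.002], [0.356, -0.935, 0.001], [-0.002, -0.001, -1.0]]
wrist_force: [0.2, -0.4, 0.7]
width: 0.085
grip_force: 0.0
```

Run:
```python
from station import r
o=r.observe();print(o["time"],o["qpos"].round(3) if hasattr(o["qpos"],'round') else o["qpos"],o["tool_pos"]);R=o["tool_rot"]
import numpy as np
print(np.array(R).T@(np.array([.4775,-.227,.042])-o["tool_pos"]))
```

```text
1.4 [-0.443  0.145 -0.194  1.234 -0.     2.335] [ 0.47727839 -0.22649704  0.15054021]
[0.00020632 0.00067754 0.10853929]
```

Scaled: 0.1085 m is 21.7, 0.1 m is 20.

jog_arm([
  [[0,0,6],[0,0,0]],
  [[0,0,12],[0,0,0]],
  [[0,0,17],[0,0,0]],
  [[0,0,20],[0,0,0]],
  [[0,0,21.7],[0,0,0]],
])

```text
time: 1.9
tool_pos: [0.4762, -0.2283, 0.0422]
tool_rot: [[0.936, 0.352, -0.001], [0.352, -0.936, 0.0], [-0.001, -0.0, -1.0]]
wrist_force: [0.7, 0.2, -0.1]
width: 0.0851
grip_force: 0.0
```

jog_arm([
  [[0,0,0],[0,0,0]],
  [[0,0,0],[0,0,0]],
  [[0,0,0],[0,0,0]],
  [[0,0,0],[0,0,0]],
  [[0,0,0],[0,0,0]],
], aperture=0.03)

```text
time: 2.4
tool_pos: [0.4781, -0.228, 0.0441]
tool_rot: [[0.935, 0.354, 0.002], [0.354, -0.935, -0.001], [0.001, 0.002, -1.0]]
wrist_force: [-0.9, -0.7, 6.4]
width: 0.0645
grip_force: 66.8
```

jog_arm([
  [[0,0,0],[0,0,0]],
  [[0,0,0],[0,0,0]],
  [[0,0,0],[0,0,0]],
])

```text
time: 2.7
tool_pos: [0.4781, -0.228, 0.0441]
tool_rot: [[0.935, 0.354, 0.002], [0.354, -0.935, -0.002], [0.001, 0.002, -1.0]]
wrist_force: [-1.1, -0.9, 6.0]
width: 0.0644
grip_force: 66.8
```

Run:
```python
from station import r
import cv2
im=r.grab_frame("scene")[90:230,150:350,::-1]
cv2.imwrite("pics/grasp1.png",cv2.resize(im,None,fx=4,fy=4))
```

```text
(no output)
```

View pics/grasp1.png

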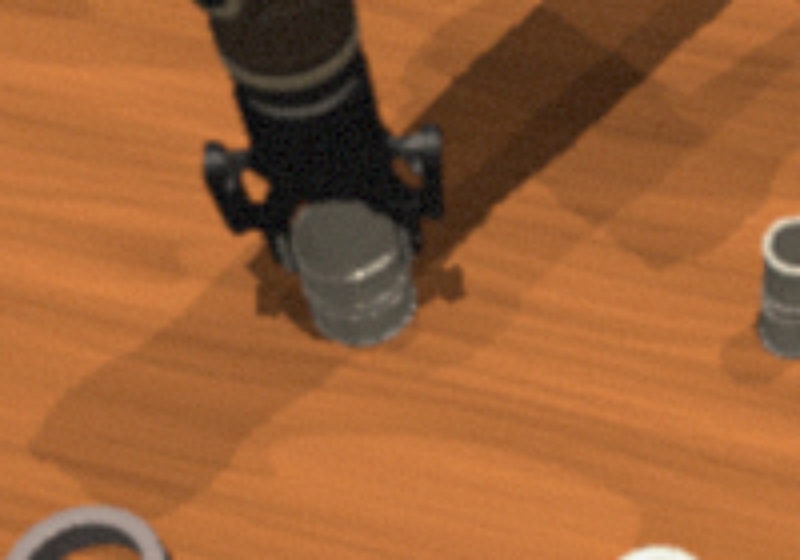

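The middle tin is gripped squarely and upright, with its rim at about (345,240) in the crop. The width reading is 64 mm. Next I lift it and carry it across.

Scaled: -0.14 m is -28, -0.12 m is -24.

jog_arm([
  [[0,0,-4],[0,0,0]],
  [[0,0,-10],[0,0,0]],
  [[0,0,-18],[0,0,0]],
  [[0,0,-24],[0,0,0]],
  [[0,0,-28],[0,0,0]],
])

```text
time: 3.25
tool_pos: [0.478, -0.2275, 0.1854]
tool_rot: [[0.935, 0.354, 0.002], [0.354, -0.935, -0.001], [0.002, 0.002, -1.0]]
wrist_force: [0.3, -0.2, -2.2]
width: 0.0642
grip_force: 66.8
```

jog_arm([
  [[2,-4,0],[0,0,0]],
  [[6,-12,0],[0,0,-0.1]],
  [[10,-21,0],[0,0,-0.2]],
  [[14,-30,0],[0,0,-0.3]],
  [[18.4,-40,0],[0,0,-0.4]],
])

```text
time: 3.75
tool_pos: [0.4921, -0.0106, 0.1828]
tool_rot: [[0.721, 0.693, 0.0], [0.693, -0.721, 0.0], [0.0, 0.0, -1.0]]
wrist_force: [0.8, 0.2, -0.9]
width: 0.0645
grip_force: 66.8
```

Create rel.py:
```python
import sys,numpy as np
from station import r
o=r.observe();R=np.array(o["tool_rot"])
print("t",o["time"],"q",np.round(o["qpos"],2),"rel",(R.T@(np.array([float(v) for v in sys.argv[1:4]])-o["tool_pos"])).round(4))
```

```bash
python3 rel.py .512 .253 .16
```

```text
t 3.75 q [-0.02  0.07 -0.21  1.29  0.    2.35] rel [ 0.197  -0.1763  0.0229]
```

Scaled: 0.197 m is 39.4, -0.1763 m is -35.26.

jog_arm([
  [[9,-8,0],[0,0,-0.1]],
  [[18,-16,0],[0,0,-0.2]],
  [[27,-24,0],[0,0,-0.3]],
  [[35,-31.4,0],[0,0,-0.4]],
  [[39.4,-35.26,4],[0,0,-0.45]],
])

```text
time: 4.25
tool_pos: [0.5126, 0.2374, 0.1697]
tool_rot: [[0.348, 0.938, 0.003], [0.938, -0.348, 0.002], [0.003, 0.003, -1.0]]
wrist_force: [0.8, -0.8, -1.4]
width: 0.0647
grip_force: 66.8
```

jog_arm([
  [[0,0,0],[0,0,0]],
  [[0,0,0],[0,0,0]],
  [[0,0,0],[0,0,0]],
])

```text
time: 4.55
tool_pos: [0.5118, 0.2341, 0.168]
tool_rot: [[0.352, 0.936, -0.0], [0.936, -0.352, -0.0], [-0.001, -0.0, -1.0]]
wrist_force: [-0.1, 0.2, -1.2]
width: 0.0644
grip_force: 66.8
```

```bash
python3 rel.py .512 .253 .048
```

Run:
```python
from station import r
import cv2,numpy as np
a=r.grab_frame("scene")[100:270,320:520,::-1];b=r.grab_frame("top")[130:300,90:290,::-1]
cv2.imwrite("pics/over1.png",cv2.resize(np.hstack([a,b]),None,fx=2,fy=2))
```

```text
t 4.55 q [ 0.43  0.2  -0.08  1.28 -0.    2.36] rel [ 0.0178 -0.0064  0.12  ]
```

View pics/over1.png

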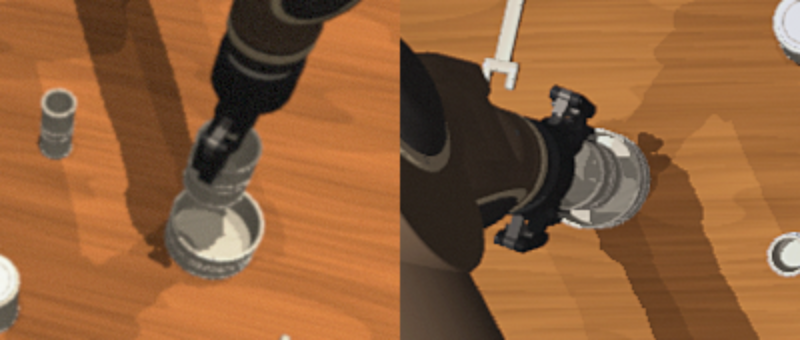

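The left half shows the middle tin upright above the wide tin's mouth. The arm stopped about 19 mm short, so I correct that and then lower the tin.

jog_arm([
  [[3.56,-1.28,0],[0,0,0]],
  [[3.56,-1.28,0],[0,0,0]],
  [[3.56,-1.28,4],[0,0,0]],
  [[3.56,-1.28,10],[0,0,0]],
  [[3.56,-1.28,15],[0,0,0]],
])

```text
time: 5.15
tool_pos: [0.5124, 0.2533, 0.0923]
tool_rot: [[0.352, 0.936, 0.001], [0.936, -0.352, 0.0], [0.0, 0.001, -1.0]]
wrist_force: [0.3, 0.5, -1.7]
width: 0.0646
grip_force: 66.8
```

jog_arm([
  [[0,0,4],[0,0,0]],
  [[0,0,6.4],[0,0,0]],
  [[0,0,7.6],[0,0,0]],
  [[0,0,8.2],[0,0,0]],
  [[0,0,8.2],[0,0,0]],
])

```text
time: 5.65
tool_pos: [0.5126, 0.2537, 0.0525]
tool_rot: [[0.351, 0.936, 0.001], [0.936, -0.351, 0.0], [0.001, 0.001, -1.0]]
wrist_force: [-1.0, -0.5, -1.5]
width: 0.0645
grip_force: 66.8
```

```bash
python3 rel.py .512 .253 .048
```

```text
t 5.65 q [ 0.46  0.27 -0.26  1.04 -0.    2.39] rel [-0.0008 -0.0003  0.0045]
```

Scaled: 0.003 m is 0.6, 0.0015 m is 0.3.

jog_arm([
  [[0,0,0.3],[0,0,0]],
  [[0,0,0.6],[0,0,0]],
  [[0,0,0.6],[0,0,0]],
])

```text
time: 5.95
tool_pos: [0.5124, 0.2537, 0.0492]
tool_rot: [[0.351, 0.936, 0.0], [0.936, -0.351, 0.0], [0.0, 0.0, -1.0]]
wrist_force: [-0.0, 0.1, -0.4]
width: 0.0646
grip_force: 66.8
```

jog_arm([
  [[0,0,0.2],[0,0,0]],
  [[0,0,0.3],[0,0,0]],
  [[0,0,0.3],[0,0,0]],
])

```text
time: 6.25
tool_pos: [0.5124, 0.2537, 0.0481]
tool_rot: [[0.351, 0.936, 0.001], [0.936, -0.351, 0.0], [0.001, 0.0, -1.0]]
wrist_force: [-1.6, -1.3, 3.9]
width: 0.0646
grip_force: 67.3
```

Contact registers at z = 0.048 with about 4 N, as expected. I release and retreat.

jog_arm([
  [[0,0,0],[0,0,0]],
  [[0,0,0],[0,0,0]],
  [[0,0,0],[0,0,0]],
  [[0,0,0],[0,0,0]],
  [[0,0,0],[0,0,0]],
], aperture=0.085)

```text
time: 6.75
tool_pos: [0.5122, 0.2535, 0.0473]
tool_rot: [[0.351, 0.936, -0.0], [0.936, -0.351, -0.0], [-0.0, -0.0, -1.0]]
wrist_force: [-0.3, -0.4, 0.0]
width: 0.0845
grip_force: 0.0
```

jog_arm([
  [[0,0,-2],[0,0,0]],
  [[0,0,-8],[0,0,0]],
  [[0,0,-16],[0,0,0]],
  [[0,0,-24],[0,0,0]],
  [[0,0,-32],[0,0,0]],
])

```text
time: 7.25
tool_pos: [0.512, 0.2534, 0.2099]
tool_rot: [[0.351, 0.936, 0.001], [0.936, -0.351, 0.0], [0.0, 0.0, -1.0]]
wrist_force: [1.1, 1.2, 0.8]
width: 0.0852
grip_force: 0.0
```

jog_arm([
  [[-7,6,0],[0,0,0]],
  [[-14,12,0],[0,0,0]],
  [[-21,18,0],[0,0,0]],
  [[-28,24,0],[0,0,0]],
  [[-28,24,0],[0,0,0]],
])

```text
time: 7.75
tool_pos: [0.5768, 0.0757, 0.2081]
tool_rot: [[0.357, 0.934, 0.001], [0.934, -0.357, -0.001], [-0.001, 0.002, -1.0]]
wrist_force: [0.8, -0.4, 0.3]
width: 0.085
grip_force: 0.0
```

```bash
python3 rel.py .429 .0443 .15
```

Run:
```python
from station import r
import cv2,numpy as np
a=r.grab_frame("scene")[120:290,320:520,::-1];b=r.grab_frame("top")[130:300,90:290,::-1]
cv2.imwrite("pics/placed1.png",cv2.resize(np.hstack([a,b]),None,fx=2,fy=2))
```

```text
t 7.75 q [ 0.13  0.23  0.04  1.38 -0.    2.07] rel [-0.082  -0.1269  0.058 ]
```

View pics/placed1.png

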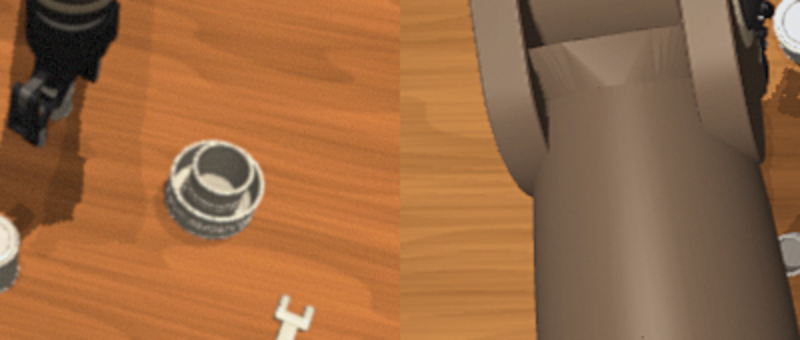

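The middle tin stands upright inside the wide one, roughly centred. Its rim spans about x 193–253 and y 141–197 in the left crop. I cast that centre as a check, then move over the slim tin.

```bash
python3 -c "
from meas import *
c=r.calibration('scene');print(cast(c,(320+223/2,120+169/2),.078)[0], cast(c,(320+193/2,120+169/2),.078)[0],cast(c,(320+253/2,120+169/2),.078)[0])"
```

```text
[[0.5144408 0.2552278]] [[0.5231303 0.2228206]] [[0.50575805 0.28760981]]
```

jog_arm([
  [[-4,-6.4,0],[0,0,0]],
  [[-8.2,-12.8,0],[0,0,0]],
  [[-12.4,-19.2,4],[0,0,0]],
  [[-16.4,-25.38,8],[0,0,0]],
  [[-16.4,-25.38,11.6],[0,0,0]],
])

```text
time: 8.35
tool_pos: [0.4232, 0.0486, 0.1493]
tool_rot: [[0.35, 0.937, -0.001], [0.937, -0.35, 0.0], [-0.0, -0.001, -1.0]]
wrist_force: [0.8, 0.8, 0.3]
width: 0.0849
grip_force: 0.0
```

jog_arm([
  [[0,0,0],[0,0,0]],
  [[0,0,0],[0,0,0]],
])

```text
time: 8.55
tool_pos: [0.428, 0.049, 0.1503]
tool_rot: [[0.35, 0.937, 0.001], [0.937, -0.35, 0.0], [0.001, 0.001, -1.0]]
wrist_force: [-0.2, 0.5, -0.2]
width: 0.085
grip_force: 0.0
```

```bash
python3 rel.py .429 .0443 .071
```

```text
t 8.55 q [ 0.11 -0.04 -0.39  1.22  0.    2.04] rel [-0.0041  0.0025  0.0793]
```

Scaled: 0.079 m is 15.8, 0.072 m is 14.4.

jog_arm([
  [[-0.8,0.5,2],[0,0,0]],
  [[-0.8,0.5,6],[0,0,0]],
  [[-0.8,0.5,11],[0,0,0]],
  [[-0.8,0.5,14.4],[0,0,0]],
  [[-0.8,0.5,15.8],[0,0,0]],
], aperture=0.06)

```text
time: 9.05
tool_pos: [0.4285, 0.0434, 0.0689]
tool_rot: [[0.351, 0.936, -0.002], [0.936, -0.351, -0.0], [-0.001, -0.002, -1.0]]
wrist_force: [-0.1, -0.3, 0.1]
width: 0.0601
grip_force: 0.0
```

jog_arm([
  [[0,0,0],[0,0,0]],
  [[0,0,0],[0,0,0]],
])

```text
time: 9.25
tool_pos: [0.4295, 0.0435, 0.0712]
tool_rot: [[0.351, 0.936, 0.001], [0.936, -0.351, 0.0], [0.0, 0.001, -1.0]]
wrist_force: [-0.4, 0.5, 0.1]
width: 0.0604
grip_force: 0.0
```

jog_arm([
  [[0,0,0],[0,0,0]],
  [[0,0,0],[0,0,0]],
  [[0,0,0],[0,0,0]],
  [[0,0,0],[0,0,0]],
  [[0,0,0],[0,0,0]],
], aperture=0.01)

```text
time: 9.75
tool_pos: [0.4297, 0.0436, 0.0717]
tool_rot: [[0.351, 0.936, 0.003], [0.936, -0.351, 0.0], [0.001, 0.002, -1.0]]
wrist_force: [-0.3, -0.7, 6.1]
width: 0.0384
grip_force: 61.2
```

jog_arm([
  [[0,0,0],[0,0,0]],
  [[0,0,0],[0,0,0]],
  [[0,0,0],[0,0,0]],
])

```text
time: 10.05
tool_pos: [0.4297, 0.0437, 0.0717]
tool_rot: [[0.351, 0.936, 0.003], [0.936, -0.351, 0.0], [0.001, 0.002, -1.0]]
wrist_force: [-0.4, -0.3, 5.0]
width: 0.0376
grip_force: 61.2
```

Run:
```python
from station import r
import cv2
im=r.grab_frame("scene")[90:230,250:450,::-1]
cv2.imwrite("pics/grasp2.png",cv2.resize(im,None,fx=4,fy=4))
```

```text
(no output)
```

View pics/grasp2.png

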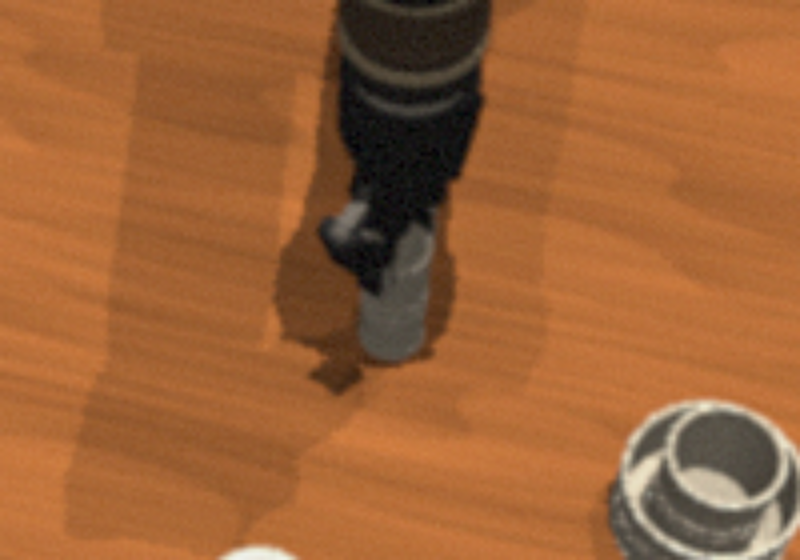

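The slim tin is gripped upright at about (395,290) in the crop, and the nested pair is clear of it at (710,490). I lift gently first.

Scaled: -0.13 m is -26, -0.11 m is -22.

jog_arm([
  [[0,0,-2],[0,0,0]],
  [[0,0,-6],[0,0,0]],
  [[0,0,-14],[0,0,0]],
  [[0,0,-22],[0,0,0]],
  [[0,0,-26],[0,0,0]],
])

```text
time: 10.6
tool_pos: [0.4295, 0.0436, 0.2043]
tool_rot: [[0.351, 0.936, 0.004], [0.936, -0.351, 0.0], [0.002, 0.004, -1.0]]
wrist_force: [0.1, -0.3, -1.0]
width: 0.0372
grip_force: 60.4
```

jog_arm([
  [[0,0,0],[0,0,0]],
  [[0,0,0],[0,0,0]],
])

```text
time: 10.8
tool_pos: [0.4287, 0.0435, 0.2005]
tool_rot: [[0.351, 0.936, 0.0], [0.936, -0.351, 0.0], [0.0, 0.0, -1.0]]
wrist_force: [-0.3, 0.2, -0.3]
width: 0.0378
grip_force: 60.5
```

```bash
python3 rel.py .513 .254 .202
python3 -c "
from meas import *
im=r.grab_frame('scene');cv2.imwrite('pics/lift2.png',cv2.resize(im[20:230,250:450,::-1],None,fx=2.8,fy=2.8))"
```

```text
t 10.8 q [ 0.1  -0.05 -0.29  1.33 -0.    2.03] rel [ 0.2267  0.005  -0.0015]
```

View pics/lift2.png

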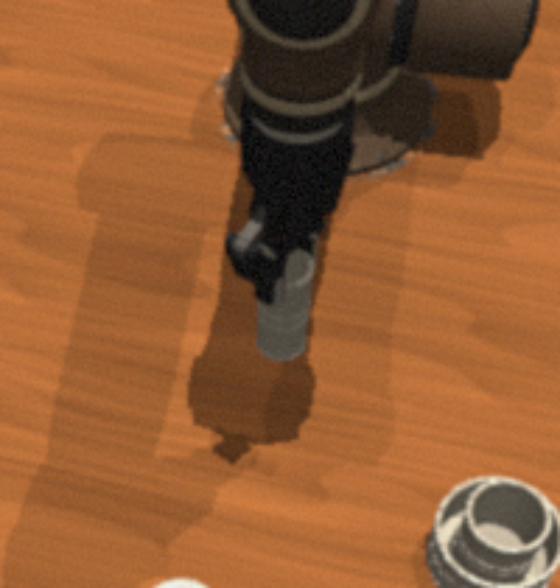

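The slim tin hangs upright, its base around (282,355) in the crop. I carry it over without turning.

Scaled: 0.1 m is 20, 0.18 m is 36.

jog_arm([
  [[5,0,0],[0,0,0]],
  [[12,0.2,0],[0,0,0]],
  [[20,0.4,0],[0,0,0]],
  [[28,0.6,0],[0,0,0]],
  [[36,0.8,0],[0,0,0]],
])

```text
time: 11.35
tool_pos: [0.4952, 0.2117, 0.1985]
tool_rot: [[0.351, 0.936, -0.003], [0.936, -0.351, -0.001], [-0.002, -0.002, -1.0]]
wrist_force: [0.7, -0.4, -0.4]
width: 0.0375
grip_force: 60.5
```

jog_arm([
  [[6,0.2,0],[0,0,0]],
  [[9.34,0.2,0],[0,0,0]],
  [[9.34,0.2,0],[0,0,0]],
  [[9.34,0.2,0],[0,0,0]],
])

```text
time: 11.75
tool_pos: [0.5123, 0.2533, 0.1994]
tool_rot: [[0.351, 0.936, -0.002], [0.936, -0.351, -0.002], [-0.002, -0.001, -1.0]]
wrist_force: [-0.3, 0.5, -0.9]
width: 0.0375
grip_force: 60.4
```

```bash
python3 rel.py .513 .254 .16
```

Run:
```python
from station import r
import cv2,numpy as np
a=r.grab_frame("scene")[80:270,340:520,::-1];b=r.grab_frame("top")[130:320,90:270,::-1]
cv2.imwrite("pics/over2.png",cv2.resize(np.hstack([a,b]),None,fx=2.2,fy=2.2))
```

```text
t 11.75 q [ 0.46  0.22  0.    1.36 -0.    2.39] rel [0.001  0.0004 0.0394]
```

View pics/over2.png

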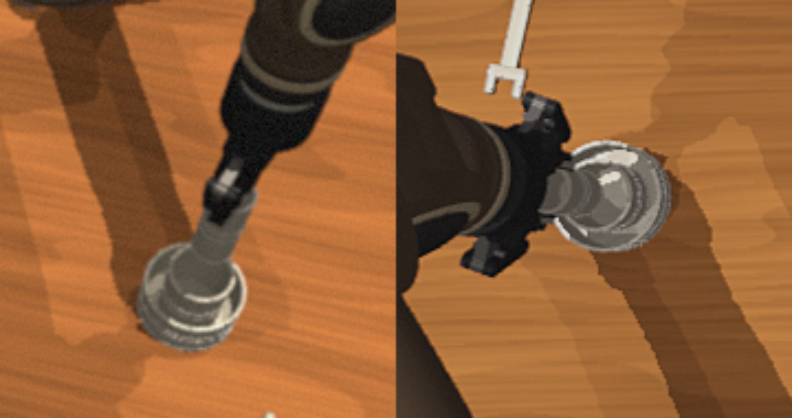

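The slim tin sits over the middle tin's mouth in both views. I lower it and feel for the floor at a TCP height of about 0.080.

jog_arm([
  [[0.2,0.1,3],[0,0,0]],
  [[0.2,0.1,6],[0,0,0]],
  [[0.2,0.1,9],[0,0,0]],
  [[0.2,0.1,12],[0,0,0]],
  [[0.2,0.1,14],[0,0,0]],
])

```text
time: 12.35
tool_pos: [0.5133, 0.2534, 0.1298]
tool_rot: [[0.353, 0.936, -0.001], [0.936, -0.353, -0.0], [-0.001, -0.0, -1.0]]
wrist_force: [0.5, 0.2, -0.6]
width: 0.0375
grip_force: 60.4
```

jog_arm([
  [[0,0,3],[0,0,0]],
  [[0,0,6],[0,0,0]],
  [[0,0,8],[0,0,0]],
  [[0,0,8.8],[0,0,0]],
  [[0,0,8.8],[0,0,0]],
])

```text
time: 12.85
tool_pos: [0.5136, 0.2543, 0.0863]
tool_rot: [[0.352, 0.936, -0.001], [0.936, -0.352, -0.0], [-0.0, -0.0, -1.0]]
wrist_force: [0.0, -0.6, -0.2]
width: 0.0379
grip_force: 60.4
```

```bash
python3 rel.py .513 .254 .0797
```

```text
t 12.85 q [ 0.46  0.25 -0.2   1.11 -0.    2.39] rel [-0.0005 -0.0005  0.0066]
```

Scaled: 0.005 m is 1, 0.0025 m is 0.5.

jog_arm([
  [[0,0,0.5],[0,0,0]],
  [[0,0,1],[0,0,0]],
  [[0,0,1],[0,0,0]],
])

```text
time: 13.15
tool_pos: [0.5139, 0.2548, 0.0815]
tool_rot: [[0.351, 0.936, 0.0], [0.936, -0.351, 0.0], [0.0, 0.0, -1.0]]
wrist_force: [0.7, -1.2, -0.9]
width: 0.0375
grip_force: 60.4
```

jog_arm([
  [[0,0,0.2],[0,0,0]],
  [[0,0,0.3],[0,0,0]],
  [[0,0,0.3],[0,0,0]],
])

```text
time: 13.45
tool_pos: [0.5138, 0.2548, 0.08]
tool_rot: [[0.351, 0.936, 0.0], [0.936, -0.351, 0.0], [0.0, 0.0, -1.0]]
wrist_force: [-0.6, -0.5, -1.0]
width: 0.0377
grip_force: 60.4
```

jog_arm([
  [[0,0,0.1],[0,0,0]],
  [[0,0,0.2],[0,0,0]],
  [[0,0,0.2],[0,0,0]],
])

```text
time: 13.75
tool_pos: [0.5139, 0.2549, 0.0798]
tool_rot: [[0.351, 0.936, 0.001], [0.936, -0.351, 0.001], [0.001, 0.0, -1.0]]
wrist_force: [-1.6, -0.2, 5.4]
width: 0.0377
grip_force: 61.1
```

Contact comes at 0.0798, exactly as predicted. I release and withdraw.

jog_arm([
  [[0,0,0],[0,0,0]],
  [[0,0,0],[0,0,0]],
  [[0,0,0],[0,0,0]],
  [[0,0,0],[0,0,0]],
  [[0,0,0],[0,0,0]],
], aperture=0.07)

```text
time: 14.25
tool_pos: [0.5138, 0.2547, 0.0788]
tool_rot: [[0.351, 0.936, -0.0], [0.936, -0.351, -0.0], [-0.0, -0.0, -1.0]]
wrist_force: [0.2, -0.1, -0.6]
width: 0.0705
grip_force: 0.0
```

jog_arm([
  [[0,0,-2],[0,0,0]],
  [[0,0,-6],[0,0,0]],
  [[0,0,-12],[0,0,0]],
  [[0,0,-20],[0,0,0]],
  [[0,0,-28],[0,0,0]],
])

```text
time: 14.75
tool_pos: [0.5135, 0.2546, 0.2209]
tool_rot: [[0.351, 0.936, -0.0], [0.936, -0.351, -0.0], [-0.0, -0.0, -1.0]]
wrist_force: [-0.1, -0.1, 0.1]
width: 0.0703
grip_force: 0.0
```

jog_arm([
  [[-7,6,0],[0,0,0]],
  [[-14,12,0],[0,0,0]],
  [[-21,18,0],[0,0,0]],
  [[-28,24,0],[0,0,0]],
  [[-28,24,0],[0,0,0]],
])

```text
time: 15.25
tool_pos: [0.5784, 0.0769, 0.2196]
tool_rot: [[0.357, 0.934, 0.001], [0.934, -0.357, -0.001], [-0.001, 0.002, -1.0]]
wrist_force: [-0.5, -0.1, 0.5]
width: 0.0702
grip_force: 0.0
```

Run:
```python
from meas import *
im=r.grab_frame("scene");c=r.calibration("scene")
print("shut",tin(im,c,PX["scene"]["shut"],*S["shut"])[0])
cv2.imwrite("pics/final.png",cv2.resize(im[130:270,350:510,::-1],None,fx=4,fy=4))
```

```text
shut [0.66784522 0.02487766]
```

View pics/final.png

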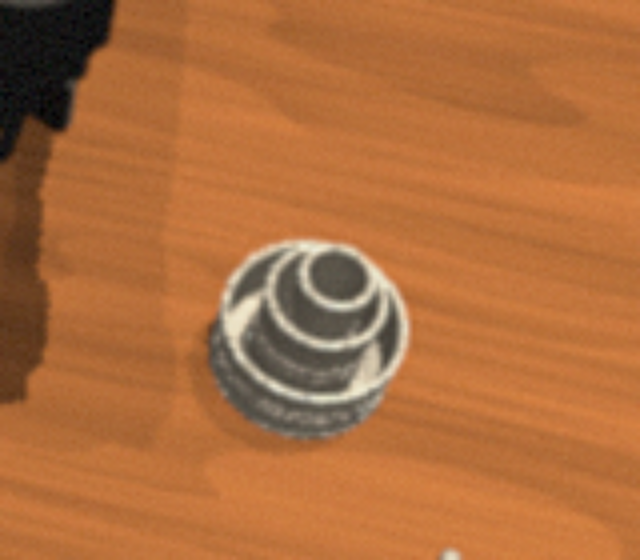

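The crop shows all three tins nested upright, with the slim rim at about (342,277) and the middle rim at about (328,297). The shut tin has not moved, and the arm is clear.

```bash
python3 -c "
from station import r
print(r.hand_in())"
```

```text
the job is handed in; nothing more can be done
None
```

The three tins are nested upright in order of size, the shut tin stayed where it was, and I handed the job in at about 15 s; no verdict was returned.

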